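Clamp a sweet tin in the ribbon-tying jig

TASK

The sweet tin standing on the wooden jig board is the next to be tied with ribbon. Without gripping or lifting anything, gently push the tin along the board into the corner of the fence, right back against the long rail and close to the end stop, then push the clamp's hand lever over past its centre so that it snaps down and the rubber pad holds the tin against the end stop. Leave everything else where it is.

Things in the scene. Friction and masses are not known exactly. Their poses are not given: they have to be found in the camera images.
- ribbon_jig: Ribbon-tying jig, fixed: a pale wooden board 240 x 340 mm, its top 15 mm above the counter. Origin under the board's centre, at counter height; x axis away from the robot (turned by up to 0.2 rad), y to the left, z up. Far left on it stands a dark L-shaped fence; to the right of that, along y at x = +45 mm, a steel toggle clamp (bracket to 33 mm above the board, y = -119 to +30 mm).
- fence_corner (a point): Inner corner of the fence, on the board's top, at (79, 114, 15) mm in the jig's frame. The fence is 28 mm high and 22 mm thick: the long back rail runs from here along the jig's -y for 114 mm, its front face at x = +79 mm; the short end stop runs along -x for 49 mm, its inner face at y = +114 mm.
- tin_home (a point): Point on the board's top, fixed to the jig at (45, 80, 15) mm in its frame, axes as the jig's: where the centre of the tin's underside is when the tin touches both back rail and end stop.
- tin: Round sweet tin, the one on the jig board in front of the fence: 68 mm in diameter, 42 mm high, 0.1 to 0.2 kg, gilt lid on a dark red body. Origin at the centre of its underside.
- clamp_lever (a joint): Hand lever of the clamp, rad: 0 open (leaning 40 degrees from upright to the jig's -y, away from the fence), 1.83 closed (65 degrees from upright to +y, towards the tin), swinging in the jig's y-z plane. A spring drives it to the nearer end: past 0.92 it snaps to the closed stop by itself. It starts at 0; about 3 N at its tip moves it.
- lever_tip (a point): Point on the axis of the black, 20 mm thick round grip of the lever, 105 mm from the lever's pivot; the grip ends 10 mm further out. It moves with the lever: open, about 80 mm above the pivot.
- lever_pivot (a point): The lever's pivot axis (along the jig's x), fixed at (45, -69, 37) mm in the jig's frame, 37 mm above the counter.
- clamp_pad: Black round rubber pad, 22 mm in diameter, 10 mm thick, sprung on the end of the clamp's plunger, 22 mm above the board; origin at the centre of its back. The lever drives it 23 mm along the jig's +y. Open, it stands 20 mm clear of a tin in the corner; closed, it presses the tin with about 10 N.
- spool: Spool of gold ribbon, 57 mm in diameter, 20 mm high, lying on the right front part of the jig board; to be left alone. Origin at the centre of its underside.
- ballotin: White gift box with a red ribbon, 52 x 65 x 72 mm, on the counter to the left of the board; to be left alone. Origin at the centre of its underside.
- waiting_tin: Another round tin, 65 mm in diameter and 40 mm high, on the counter to the left of the board; to be left alone. Origin at the centre of its underside.
- shears: Scissors, 199 mm long, flat on the counter to the right of the board; to be left alone.
- bar: Chocolate bar in kraft paper, 60 x 130 x 11 mm, flat on the counter to the right of the board; to be left alone.
Things that resemble listed ones, but are neither listed nor needed, are in the scene too. Leave any purple or yellow look-alike of the tin alone.

How it is judged:
On the way, in this order (a step that is already met when the one before it is completed fails the run):
1. the tin stands in the fence corner: within 5 mm of the back rail and 16 mm of the end stop, the lever still open (x of tin in the frame of tin_home above -0.005 m and y of tin in the frame of tin_home between -0.016 and 0.004 m and value of joint clamp_lever below 0.4 rad), for 0.2 s.
2. the lever has snapped over to its closed stop (value of joint clamp_lever above 1.75 rad), for 0.2 s.
At the end, for the whole second after the job is handed in: The lever rests at its closed stop (above 1.75 rad), the pad presses the tin with more than 4 N, and the tin stands flat and still on the board within 5 mm of the back rail and 3 mm of the end stop (value of joint clamp_lever above 1.75 rad and contact force between clamp_pad and tin above 4 N and x of tin in the frame of tin_home between -0.005 and 0.003 m and y of tin in the frame of tin_home between -0.003 and 0.003 m and angle between tin's own z axis and vertical below 0.06 rad and height (world z) of tin below 0.019 m and linear speed of tin below 0.01 m/s); the robot touches nothing.
It fails at once if the tin is lifted or tipped (height (world z) of tin above 0.022 m or angle between tin's own z axis and vertical above 0.2 rad).
It fails at once if the tin is squeezed or rammed by the fingers (over 30 N) (contact force between the fingers and tin above 30 N).
It fails at once if another thing is disturbed (moved over 15 mm) (distance of any of spool, ballotin, waiting_tin, shears, bar from where it was at the start of the episode above 0.015 m).
It also fails if it takes over 54 s, if anything falls off the work surface, if the arm or the gripper's body presses on something with over 40 N, if the wrist force passes 120 N, or if a joint passes its speed limit or range.

ROBOT

A 6-joint arm with a two-finger parallel gripper is mounted at the origin on a cart in front of the work surface, level with it; the furniture and walls round the work are solid. World frame = base frame: x ahead of the robot, y to its left, z up, the work surface at z = 0. Lengths are in m, angles in rad, forces in N, time in s.
With the tool pointing down it reaches from about 0.25 to 0.725 m from the base axis. Payload 4 kg.
Tool frame: the origin (TCP) lies on the centre line of the jaws, within the pads' length; the fingertips stand ahead of it and the grasp point (between the pads) lies 11 mm behind it (bot.tip_extent is the z of the fingertips in the tool frame, in m); z points along the fingers, y is the direction in which the jaws open and shut (so a half turn about z gives the same grasp; the last joint's range is limited). The gripper opens to 85 mm and grips with 20 to 120 N. Pads are 22 mm wide; open, the fingers measure 114 mm over their backs; the gripper's body (76 mm by 85 mm) begins 54 mm behind the grasp point. The pads swing forward as they close: fully open they stand 13 mm farther back than shut.
Start: joints at [1.146, 0.241, 0.005, 1.335, 0, 1.571], TCP at [0.206, 0.456, 0.239] pointing down, gripper open.
Joint ranges: [-2.72, 2.72], [-1.05, 1.87], [-1.09, 1.28], [-1.99, 2.15], [-1.42, 1.44], [-3.14, 3.14]. Speed limits (rad/s): [2.79, 2.79, 3.14, 3.14, 3.14, 3.14].

INTERFACE

Orientations are given as a unit quaternion [x, y, z, w].
In Python, from workcell import bot gives the robot as it stands.
- The arm moves only by the shell command python3 -m jog 'ROWS'. ROWS is JSON, a list that holds one entry, the list of rows, each a list of 7 numbers: the shift along the world's x, y, z in m, then the turn, a rotation vector about the world's x, y, z in degrees, then the closure in counts, from 0 (fully open) to 255 (shut). In form: [[[tx, ty, tz, ax, ay, az, fingers], ...]]. A call has 1 to 10 rows; each row is the pose to reach, as a shift and turn from the pose commanded when the call began; what a row does not reach only later rows make up. A row lasts 1/12 s, in which the tool goes at most 41.7 mm and 7.16 degrees, less where a joint would pass 70% of its speed; a pose out of reach is approached as far as the arm can. A call with a gripper value outside its range is refused whole. The fingers move at their own pace and stop on an object; the grip force is fixed at half the most. Time passes only in rows, so rows that repeat a pose let the fingers close. It gives the time, the measured TCP pose, the force and the opening at its end, in the units of the state.
- bot.get_obs(): the state, without advancing time (a new reading comes with each control period).
- bot.camera(name): name is "side" or "top" or "wrist"; returns the picture (480x640x3 uint8, blue, green, red); there is no depth.
- bot.camera_model(name): a dict with "K" (3x3 intrinsics, pixels), "T" (4x4, takes a point from camera to world coordinates). Camera axes: x right, y down, z forward; pixel columns grow to the right and rows downward; lengths in m; the calibration is good to about 2 mm. A picture is of the moment at which its call begins: read the wrist's pose just before it. camera_model takes no time and is no camera call; for the wrist camera it gives the pose at the moment of the call.
- bot.job_done(): hands the job in, once; it reports no verdict.
The state is a dict: "clock": time; "joint_pos": joint angles; "joint_vel": joint speeds; "tau": joint torques, N m; "eef_pos": TCP position; "tool_rot": TCP orientation; "ft_force": force on the tool from outside, world axes, zero at the start; "ft_torque": the same for the moment, N m; "grip_width": finger opening in m.
Only numpy, scipy, OpenCV 4.12 (cv2) and the standard library are available. Lean on these libraries where they do the work, as an engineer would, in place of code of your own. Each camera call takes 0.05 s, during which the arm holds its last target. There are 200 camera calls.

## Working session

There is one attempt and no reset: what is moved stays moved. The work goes in short steps, Python scripts to look and compute and a shell command to move; the robot and the scene stay as the last step left them, time stands still between calls to the robot, and variables do not carry over. Pictures are saved under pics/ and viewed, about 8 in all and at most 12, crops included, and the job is handed in when it is done.

```bash
mkdir -p pics; ls; python3 - <<'E'
from workcell import bot
import cv2,numpy as np
for n in("top","side"):
    cv2.imwrite(f"pics/{n}0.png",bot.camera(n)); m=bot.camera_model(n); print(n,np.round(m["K"],1).tolist(),np.round(m["T"],4).tolist())
o=bot.get_obs(); print(o["eef_pos"],o["tool_rot"],o["grip_width"],o["clock"],bot.tip_extent)
E
```

```text
pics
top [[581.4, 0.0, 322.0], [0.0, 581.4, 245.3], [0.0, 0.0, 1.0]] [[-0.0227, -0.9803, 0.196, 0.2136], [-0.9997, 0.0213, -0.009, 0.0301], [0.0047, -0.1962, -0.9806, 1.6085], [0.0, 0.0, 0.0, 1.0]]
side [[576.9, 0.0, 326.9], [0.0, 576.9, 236.3], [0.0, 0.0, 1.0]] [[0.8774, -0.1911, 0.4401, -0.1051], [-0.4793, -0.3052, 0.8229, -1.1132], [-0.0229, -0.9329, -0.3593, 0.5826], [0.0, 0.0, 0.0, 1.0]]
[0.20584522 0.45504657 0.23849023] [ 2.10800832e-01  9.77528560e-01 -9.42731222e-04 -1.85650794e-04] 0.0853331834229641 0.1 0.008
```

View pics/top0.png

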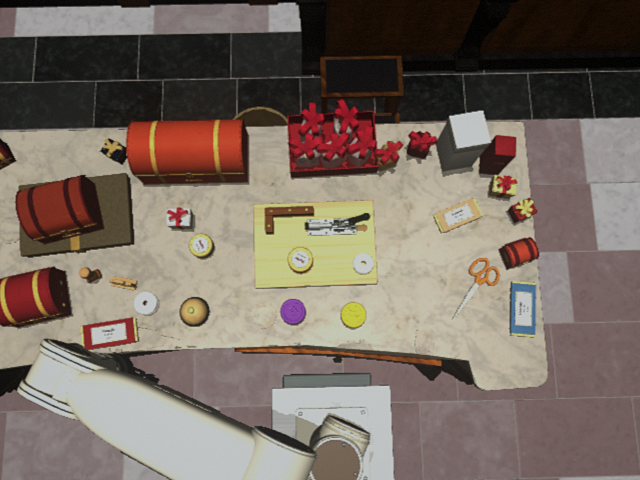

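View pics/side0.png

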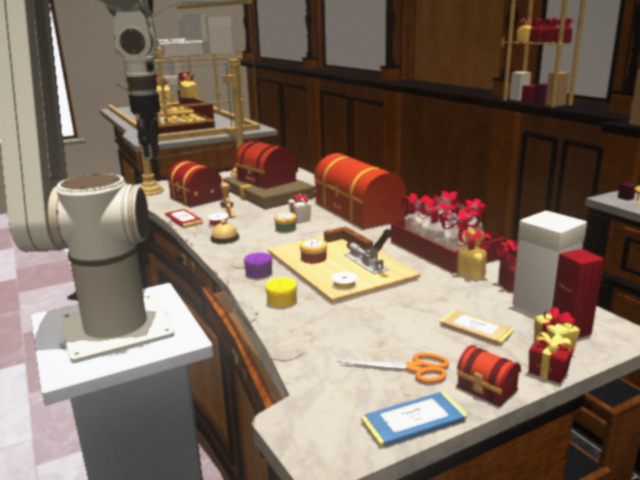

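The top view shows the board at about (254–377, 200–288), with the tin at (300,260), the spool at (363,263), the clamp around (335,224) and the fence at the far left. The robot is clear. Next I measure the board and the tin.

```bash
cat > h.py <<'E'
from workcell import bot
import cv2,numpy as np
def cast(name,uv,z,m=None):
    m=m or bot.camera_model(name); uv=np.atleast_2d(uv).astype(float)
    r=np.c_[uv,np.ones(len(uv))]@np.linalg.inv(m["K"]).T@m["T"][:3,:3].T
    o=m["T"][:3,3]; return o+r*((z-o[2])/r[:,2])[:,None]
def proj(name,P,m=None):
    m=m or bot.camera_model(name); p=(np.atleast_2d(P)-m["T"][:3,3])@m["T"][:3,:3]@m["K"].T
    return p[:,:2]/p[:,2:]
E
python3 - <<'E'
from h import *
im=cv2.imread("pics/top0.png"); hsv=cv2.cvtColor(im,cv2.COLOR_BGR2HSV)
print("board",hsv[275,330],"counter",hsv[300,330],"lid",hsv[252:270:3,300].tolist(),hsv[260,288:314:3].tolist())
m=cv2.inRange(hsv,(15,75,120),(40,255,255)); m[:190]=0;m[295:]=0;m[:,:245]=0;m[:,385:]=0
c=max(cv2.findContours(m,cv2.RETR_EXTERNAL,cv2.CHAIN_APPROX_NONE)[0],key=cv2.contourArea)
w=cast("top",c[:,0],0.015)
r=cv2.minAreaRect((w[:,:2]*1000).astype(np.float32)); print(r,cv2.boxPoints(r))
cv2.imwrite("pics/crop1.png",cv2.resize(im[190:295,245:385],None,fx=5.5,fy=5.5,interpolation=cv2.INTER_CUBIC))
E
```

```text
board [ 31  87 200] counter [ 24  34 197] lid [[100, 8, 202], [42, 7, 172], [75, 3, 191], [84, 6, 202], [75, 5, 202], [25, 58, 179]] [[29, 120, 180], [25, 93, 187], [84, 6, 202], [0, 9, 177], [0, 42, 147], [0, 10, 175], [90, 6, 202], [27, 120, 180], [22, 131, 152]]
((539.18701171875, 36.67936706542969), (239.49171447753906, 340.1025390625), 0.8926041126251221) [[ 416.80658  204.84457]
 [ 422.1048  -135.2167 ]
 [ 661.56744 -131.48584]
 [ 656.2692   208.57544]]
```

View pics/crop1.png

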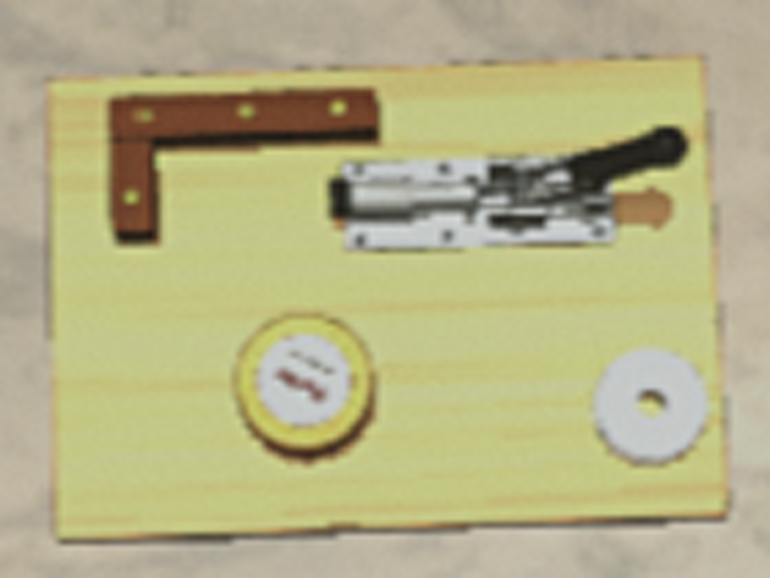

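The board comes out at 239.5 x 340.1 mm, which matches the stated size. In the crop the lid centre is at about (304,381), and the lever leans right to (668,146). I now work out the tin's position and the waypoints.

```bash
cat >> h.py <<'E'
J0=np.array([0.5392,0.0367]); TH=0.0156
RJ=np.array([[np.cos(TH),-np.sin(TH)],[np.sin(TH),np.cos(TH)]])
def w2j(p): return (np.atleast_2d(p)[:,:2]-J0)@RJ
def j2w(p): return np.atleast_2d(p)@RJ.T+J0
def tin(f):
    "tin centre in jig frame (mm) from the gilt lid seen by the top camera"
    im=bot.camera("top"); cv2.imwrite(f,im); return im
E
python3 - <<'E'
from h import *
im=cv2.imread("pics/top0.png")
print("tin jig",w2j(cast("top",[245+304.5/5.5-.4,190+381/5.5-.4],0.057))*1000)
print("spool",w2j(cast("top",[245+651/5.5-.4,190+406/5.5-.4],0.035))*1000)
print("corner check",w2j(cast("top",[245+155/5.5,190+140/5.5],0.043))*1000)
e=bot.get_obs()["eef_pos"]
for n,p in dict(start1=(-25,-35),end1=(-25,35),home=(45,80),lev=(45,-170)).items(): print(n,j2w(np.array(p)/1000), j2w(np.array(p)/1000)-e[:2])
E
```

```text
tin jig [[-50.98726584  40.35148162]]
spool [[ -66.22194562 -131.38560337]]
corner check [[ 76.45508448 111.17219792]]
start1 [[0.51474902 0.00131427]] [[ 0.3089038  -0.45373229]]
end1 [[0.51365706 0.07130576]] [[ 0.30781184 -0.38374081]]
home [[0.58294658 0.11739224]] [[ 0.37710135 -0.33765433]]
lev [[ 0.58684642 -0.13257734]] [[ 0.3810012  -0.58762391]]
```

```bash
T='[0.283,-0.449,0,0,0,-64.8,165]'; python3 -m jog '[[[0.14,-0.22,0,0,0,-35,165],[0.14,-0.22,0,0,0,-35,165],[0.14,-0.22,0,0,0,-35,165],[0.14,-0.22,0,0,0,-35,165],[0.14,-0.22,0,0,0,-35,165],[0.14,-0.22,0,0,0,-35,165],[0.14,-0.22,0,0,0,-35,165]]]'; python3 -m jog '[[[0.143,-0.229,0,0,0,-29.8,165],[0.143,-0.229,0,0,0,-29.8,165],[0.143,-0.229,0,0,0,-29.8,165],[0.143,-0.229,0,0,0,-29.8,165],[0.143,-0.229,0,0,0,-29.8,165],[0.143,-0.229,0,0,0,-29.8,165],[0.143,-0.229,0,0,0,-29.8,165],[0.143,-0.229,0,0,0,-29.8,165]]]'
python3 - <<'E'
from h import *
o=bot.get_obs(); print(o["eef_pos"],o["tool_rot"],o["grip_width"],o["clock"],bot.tip_extent, w2j(o["eef_pos"]))
cv2.imwrite("pics/w1.png",bot.camera("wrist"))
E
```

```text
clock: 0.68
eef_pos: [0.3477, 0.2312, 0.2391]
tool_rot: [0.498, 0.867, -0.001, 0.001]
ft_force: [-0.3, 0.9, -0.3]
grip_width: 0.0301
clock: 1.35
eef_pos: [0.4908, 0.0029, 0.2384]
tool_rot: [0.704, 0.71, -0.0, 0.0]
ft_force: [0.6, 0.0, -0.1]
grip_width: 0.0304
[0.49075647 0.00289017 0.2384476 ] [ 7.03862994e-01  7.10335510e-01 -4.78293746e-04  3.47204297e-04] 0.030379242569609905 1.35 0.008 [[-0.04896504 -0.03305003]]
```

View pics/w1.png

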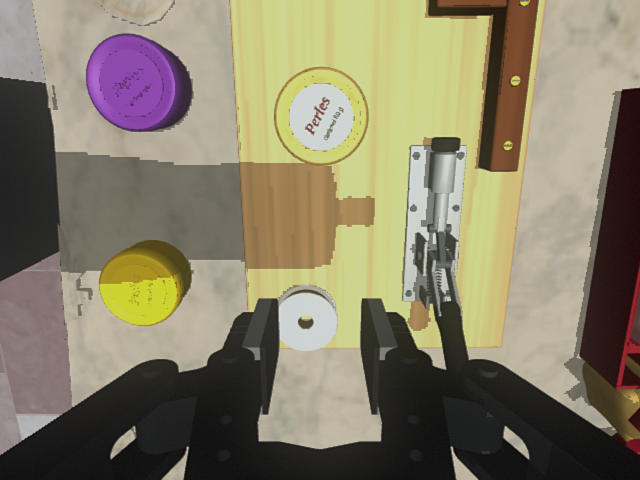

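The wrist view shows the tin lid at (321,115), with the fingers centred near column 318. The clamp and lever are at right (435,140–380) and clear. I cross-check the tin position with this view and descend.

```bash
python3 - <<'E'
from h import *
print("tin wrist",w2j(cast("wrist",[321.5,115.5],0.057))*1000, "lid width",np.ptp(w2j(cast("wrist",[[274,115],[369,115]],0.057))[:,0]))
E
python3 -m jog '[[[-0.001,0,-0.04,0,0,0,165],[-0.001,0,-0.08,0,0,0,165],[-0.001,0,-0.12,0,0,0,165],[-0.001,0,-0.15,0,0,0,165],[-0.001,0,-0.18,0,0,0,165],[-0.001,0,-0.195,0,0,0,165],[-0.001,0,-0.207,0,0,0,165],[-0.001,0,-0.207,0,0,0,165],[-0.001,0,-0.207,0,0,0,165]]]'
```

```text
tin wrist [[-49.72229642  43.02553182]] lid width 0.06766427783220887
clock: 2.15
eef_pos: [0.4868, 0.0076, 0.0319]
tool_rot: [0.701, 0.713, -0.001, -0.001]
ft_force: [-0.1, 0.0, 0.8]
grip_width: 0.0301
```

```bash
python3 -m jog '[[[0.002,0.012,0,0,0,0,165],[0.002,0.020,0,0,0,0,165],[0.002,0.024,0,0,0,0,165],[0.002,0.028,0,0,0,0,165],[0.002,0.032,0,0,0,0,165],[0.001,0.036,0,0,0,0,165],[0.001,0.040,0,0,0,0,165],[0.001,0.044,0,0,0,0,165],[0.001,0.047,0,0,0,0,165],[0.001,0.050,0,0,0,0,165]]]'
python3 -m jog '[[[0,0.003,0,0,0,0,165],[0,0.006,0,0,0,0,165],[0,0.008,0,0,0,0,165],[0,0.010,0,0,0,0,165],[0,0.010,0,0,0,0,165],[0,0.010,0,0,0,0,165]]]'
python3 - <<'E'
from h import *
o=bot.get_obs(); print(w2j(o["eef_pos"]))
m=bot.camera_model("wrist");cv2.imwrite("pics/w2.png",bot.camera("wrist")); np.savez("w2.npz",**m)
im=bot.camera("top"); cv2.imwrite("pics/top2.png",im)
cv2.imwrite("pics/pair2.png",np.hstack([cv2.resize(cv2.imread("pics/w2.png"),(400,300)),cv2.resize(im[190:295,245:385],(400,300),interpolation=cv2.INTER_CUBIC)]))
E
```

```text
clock: 2.98
eef_pos: [0.489, 0.0567, 0.0323]
tool_rot: [0.702, 0.712, -0.0, 0.0]
ft_force: [-0.4, -2.3, 2.5]
grip_width: 0.03
clock: 3.48
eef_pos: [0.489, 0.067, 0.0322]
tool_rot: [0.702, 0.713, 0.0, -0.0]
ft_force: [-0.2, -0.9, 0.5]
grip_width: 0.0302
[[-0.04975432  0.03105901]]
```

View pics/pair2.png

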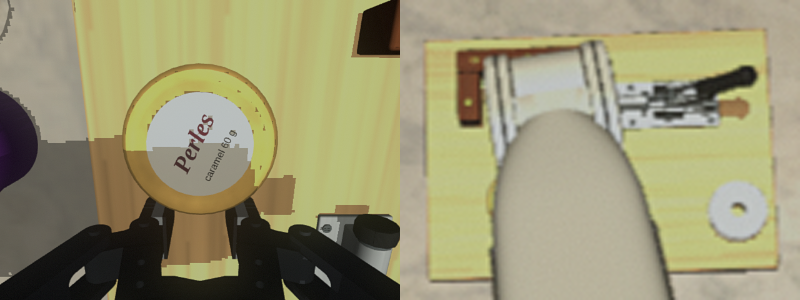

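In the wrist view (left half) the tin is cradled by the two fingertips, lid centre about (200,139), or (320,222) at full scale. The top view is hidden by the arm.

```bash
python3 - <<'E'
from h import *
m=dict(np.load("w2.npz")); print("tin",w2j(cast("wrist",[320.5,222.5],0.057,m))*1000, np.ptp(w2j(cast("wrist",[[198,222],[442,222]],0.057,m))[:,0]))
E
```

```text
tin [[-50.48944086  76.43968516]] 0.06470996924073312
```

```bash
python3 -m jog '[[[0,-0.008,0,0,0,0,165],[0,-0.018,0,0,0,0,165],[0,-0.020,0.03,0,0,0,165],[0,-0.020,0.065,0,0,0,165],[0,-0.020,0.09,0,0,0,165],[-0.02,0.0,0.10,0,0,7,165],[-0.04,0.02,0.10,0,0,14,165],[-0.066,0.044,0.10,0,0,21,165],[-0.066,0.044,0.10,0,0,28,165],[-0.066,0.044,0.10,0,0,35,165]]]'
python3 -m jog '[[[0,0,0,0,0,7,165],[0,0,0,0,0,14,165],[0,0,0,0,0,21,165],[0,0,0,0,0,28,165],[0,0,0,0,0,35,165],[0,0,0,0,0,42,165],[0,0,0,0,0,49,165],[0,0,0,0,0,55,165],[0,0,0,0,0,55,165],[0,0,0,0,0,55,165]]]'
python3 - <<'E'
from h import *
o=bot.get_obs(); print(o["joint_pos"].round(2),w2j(o["eef_pos"]))
cv2.imwrite("pics/w3.png",bot.camera("wrist"));cv2.imwrite("pics/w3s.png",cv2.resize(cv2.imread("pics/w3.png"),None,fx=.8,fy=.8))
q=o["tool_rot"]
from scipy.spatial.transform import Rotation as R
print("jaw dir deg",np.degrees(np.arctan2(*R.from_quat(q).as_matrix()[[1,0],1])), cast("top",[293,313],0.04))
E
```

```text
clock: 4.42
eef_pos: [0.4215, 0.1107, 0.1324]
tool_rot: [0.451, 0.892, -0.0, -0.0]
ft_force: [1.1, 0.9, 0.8]
grip_width: 0.0302
clock: 5.25
eef_pos: [0.423, 0.1099, 0.1322]
tool_rot: [-0.006, 1.0, -0.0, -0.0]
ft_force: [-0.3, 0.2, 0.2]
grip_width: 0.0301
[ 0.25  0.2  -0.34  1.03 -0.    0.24] [[-0.11503297  0.07495684]]
jaw dir deg 90.6572108522534 [[0.34331912 0.09772326 0.04      ]]
```

View pics/w3s.png

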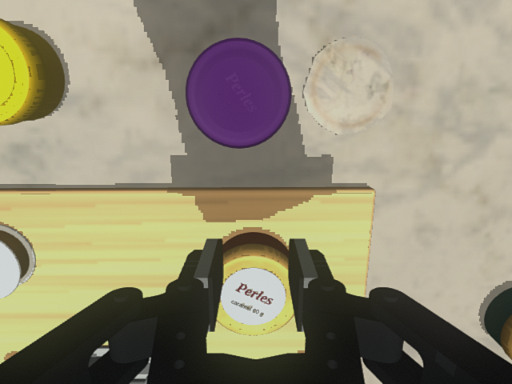

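The purple look-alike is at (238,92) and my tin is centred between the jaws at column 253. Before descending I check how high the wrist camera sits over the purple tin.

```bash
python3 - <<'E'
from h import *
print(bot.camera_model("wrist")["T"][:3,3], w2j(cast("wrist",[253/.8,304/.8],0.057))*1000)
E
```

```text
[0.35057636 0.10938039 0.26673417] [[-45.26014041  73.29328344]]
```

```bash
python3 -m jog '[[[0,0,-0.035,0,0,0,165],[0,0,-0.07,0,0,0,165],[0,0,-0.09,0,0,0,165],[0,0,-0.10,0,0,0,165],[0,0,-0.10,0,0,0,165],[0.006,0,-0.10,0,0,0,165],[0.011,0,-0.10,0,0,0,165],[0.015,0,-0.10,0,0,0,165],[0.019,0,-0.10,0,0,0,165],[0.024,0,-0.10,0,0,0,165]]]'
python3 -m jog '[[[0.006,0,0,0,0,0,165],[0.012,0,0,0,0,0,165],[0.018,0,0,0,0,0,165],[0.025,0.001,0,0,0,0,165],[0.032,0.001,0,0,0,0,165],[0.039,0.002,0,0,0,0,165],[0.046,0.002,0,0,0,0,165],[0.053,0.002,0,0,0,0,165],[0.060,0.003,0,0,0,0,165],[0.066,0.003,0,0,0,0,165]]]'
python3 -m jog '[[[0.004,0,0,0,0,0,165],[0.007,0,0,0,0,0,165],[0.009,0.001,0,0,0,0,165],[0.010,0.001,0,0,0,0,165],[0.010,0.001,0,0,0,0,165],[0.010,0.001,0,0,0,0,165]]]'
python3 - <<'E'
from h import *
o=bot.get_obs(); print(w2j(o["eef_pos"])*1000,o["ft_force"])
E
```

```text
clock: 6.13
eef_pos: [0.448, 0.1106, 0.0331]
tool_rot: [-0.007, 1.0, 0.0, 0.001]
ft_force: [-2.1, -0.7, 1.1]
grip_width: 0.0298
clock: 6.97
eef_pos: [0.5141, 0.1137, 0.0323]
tool_rot: [-0.008, 1.0, 0.0, 0.0]
ft_force: [-1.4, -0.5, 1.3]
grip_width: 0.0299
clock: 7.47
eef_pos: [0.5233, 0.1146, 0.0323]
tool_rot: [-0.008, 1.0, 0.0, 0.0]
ft_force: [0.0, -0.0, 0.1]
grip_width: 0.0302
[[-14.71596774  78.16617314]] [ 0.01469633 -0.02412469  0.08529159]
```

```bash
python3 -m jog '[[[0.003,0,0,0,0,0,165],[0.006,0,0,0,0,0,165],[0.008,0,0,0,0,0,165],[0.010,0,0,0,0,0,165],[0.011,0,0,0,0,0,165],[0.011,0,0,0,0,0,165]]]'
python3 -m jog '[[[0.001,0,0,0,0,0,165],[0.001,0,0,0,0,0,165]]]';python3 -m jog '[[[0.001,0,0,0,0,0,165],[0.001,0,0,0,0,0,165]]]'
```

```text
clock: 7.97
eef_pos: [0.5345, 0.1146, 0.0323]
tool_rot: [-0.007, 1.0, 0.0, 0.0]
ft_force: [-0.9, -0.8, -0.6]
grip_width: 0.0304
clock: 8.13
eef_pos: [0.5351, 0.1146, 0.0323]
tool_rot: [-0.008, 1.0, -0.0, -0.0]
ft_force: [-0.4, -0.2, -0.0]
grip_width: 0.0301
clock: 8.3
eef_pos: [0.5361, 0.1146, 0.0323]
tool_rot: [-0.008, 1.0, -0.0, 0.0]
ft_force: [0.1, 0.5, -0.3]
grip_width: 0.0299
```

```bash
python3 -m jog '[[[0.001,0,0,0,0,0,165],[0.001,0,0,0,0,0,165]]]'; python3 -m jog '[[[0.001,0,0,0,0,0,165],[0.001,0,0,0,0,0,165]]]';python3 -m jog '[[[0.001,0,0,0,0,0,165],[0.001,0,0,0,0,0,165]]]'
```

```text
clock: 8.47
eef_pos: [0.5372, 0.1146, 0.0323]
tool_rot: [-0.008, 1.0, -0.0, 0.0]
ft_force: [-0.7, -0.3, -0.6]
grip_width: 0.0302
clock: 8.63
eef_pos: [0.5383, 0.1146, 0.0323]
tool_rot: [-0.007, 1.0, 0.0, 0.0]
ft_force: [-0.3, -0.1, 0.2]
grip_width: 0.0299
clock: 8.8
eef_pos: [0.5393, 0.1145, 0.0323]
tool_rot: [-0.007, 1.0, -0.0, 0.0]
ft_force: [-0.3, -0.4, -0.3]
grip_width: 0.0302
```

```bash
python3 -m jog '[[[0.001,0,0,0,0,0,165],[0.001,0,0,0,0,0,165]]]'; python3 -m jog '[[[0.001,0,0,0,0,0,165],[0.001,0,0,0,0,0,165]]]'; python3 - <<'E'
from h import *
o=bot.get_obs(); print(w2j(o["eef_pos"])*1000,o["ft_force"])
a=bot.camera("side");b=bot.camera("top");p=proj("side",[0.583,0.117,0.057])[0].astype(int);print(p)
x,y=p;cv2.imwrite("pics/s4.png",np.hstack([cv2.resize(a[y-45:y+45,x-60:x+60],(400,300),interpolation=cv2.INTER_CUBIC),cv2.resize(b[190:295,245:385],(400,300),interpolation=cv2.INTER_CUBIC)]))
E
```

```text
clock: 8.97
eef_pos: [0.5403, 0.1146, 0.0323]
tool_rot: [-0.008, 1.0, -0.0, 0.0]
ft_force: [0.2, 0.3, 0.1]
grip_width: 0.0305
clock: 9.13
eef_pos: [0.5413, 0.1146, 0.0323]
tool_rot: [-0.008, 1.0, -0.0, 0.0]
ft_force: [0.3, 0.2, -0.6]
grip_width: 0.0302
[[ 3.30957235 77.82089383]] [ 0.26546657  0.24167366 -0.58573325]
[336 229]
```

View pics/s4.png

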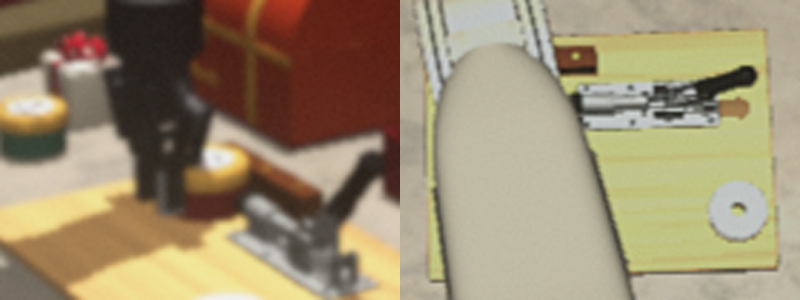

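The side view shows the tin flat in front of the fingers and very near the rail, with the lever still open. There is no contact force yet, so I continue in small steps.

```bash
python3 -m jog '[[[0.001,0,0,0,0,0,165],[0.001,0,0,0,0,0,165]]]'; python3 -m jog '[[[0.001,0,0,0,0,0,165],[0.001,0,0,0,0,0,165]]]'; python3 -m jog '[[[0.001,0,0,0,0,0,165],[0.001,0,0,0,0,0,165]]]'
```

```text
clock: 9.4
eef_pos: [0.5422, 0.1146, 0.0323]
tool_rot: [-0.008, 1.0, -0.0, 0.0]
ft_force: [0.1, -0.5, -0.8]
grip_width: 0.0302
clock: 9.57
eef_pos: [0.5433, 0.1146, 0.0323]
tool_rot: [-0.007, 1.0, 0.0, 0.0]
ft_force: [-0.3, -0.8, 0.3]
grip_width: 0.03
clock: 9.73
eef_pos: [0.5442, 0.1146, 0.0323]
tool_rot: [-0.008, 1.0, -0.0, 0.0]
ft_force: [-0.5, -0.7, 0.5]
grip_width: 0.0302
```

```bash
python3 - <<'E'
from h import *
m=bot.camera_model("wrist");im=bot.camera("wrist");cv2.imwrite("pics/w5.png",im)
np.savez("w5.npz",**m)
for p in [(45,80)]: print(proj("wrist",[*j2w(np.array(p)/1000)[0],0.057],m))
cv2.imwrite("pics/w5s.png",im)
E
```

```text
[[325.61212217 479.19782156]]
```

View pics/w5s.png

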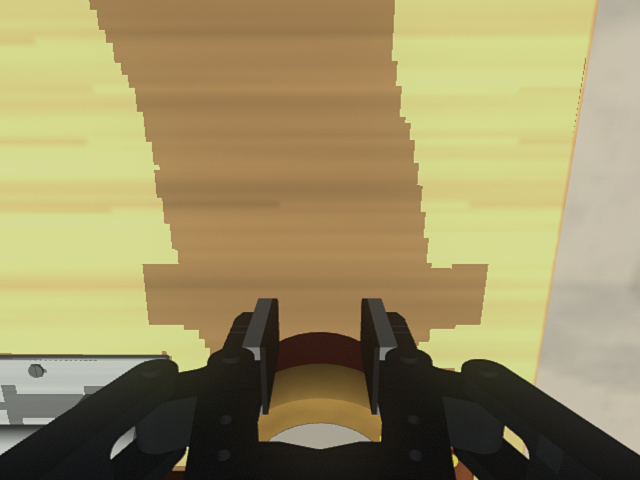

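Here the near side of the tin sits between the pads, with its bottom edge at about (320,332) and the lid's top rim at (320,399).

```bash
python3 - <<'E'
from h import *
m=dict(np.load("w5.npz"))
print(w2j(cast("wrist",[320,332],0.016,m))*1000,w2j(cast("wrist",[320,399],0.057,m))*1000, w2j(bot.get_obs()["eef_pos"])*1000)
E
```

```text
[[14.3328445  78.28751675]] [[14.8720088  78.21250408]] [[ 6.25805587 77.78720295]]
```

```bash
python3 -m jog '[[[0.001,0,0,0,0,0,165],[0.001,0,0,0,0,0,165]]]'; python3 -m jog '[[[0.001,0,0,0,0,0,165],[0.001,0,0,0,0,0,165]]]'
```

```text
clock: 9.95
eef_pos: [0.5449, 0.1146, 0.0323]
tool_rot: [-0.008, 1.0, -0.0, -0.0]
ft_force: [-1.1, 0.0, 0.1]
grip_width: 0.03
clock: 10.12
eef_pos: [0.545, 0.1145, 0.0322]
tool_rot: [-0.008, 1.0, 0.0, -0.001]
ft_force: [-4.7, -0.1, 2.6]
grip_width: 0.0298
```

The force rises to 4.7 N at the rail, so the tin is home. The true jig x is about 3.5 mm beyond my estimate. I back straight off, lift, and view the tin from above.

```bash
python3 -m jog '[[[-0.005,0,0,0,0,0,165],[-0.02,0,0,0,0,0,165],[-0.045,0,0,0,0,0,165],[-0.055,0,0.03,0,0,0,165],[-0.06,0,0.07,0,0,0,165],[-0.06,0,0.11,0,0,0,165],[-0.06,0,0.15,0,0,0,165],[-0.06,0,0.19,0,0,0,165],[-0.06,0,0.20,0,0,-7,255],[-0.06,0,0.20,0,0,-14,255]]]'
python3 -m jog '[[[0,-0.03,0,0,0,-7,255],[0,-0.06,0,0,0,-14,255],[0,-0.09,0,0,0,-21,255],[0.01,-0.12,0,0,0,-28,255],[0.03,-0.15,0,0,0,-35,255],[0.05,-0.18,0,0,0,-42,255],[0.07,-0.21,0,0,0,-49,255],[0.09,-0.24,0,0,0,-56,255],[0.104,-0.248,0,0,0,-63,255],[0.104,-0.248,0,0,0,-70,255]]]'
python3 -m jog '[[[0,0,0,0,0,-6,255],[0,0,0,0,0,-6,255],[0,0,0,0,0,-6,255]]]'
python3 - <<'E'
from h import *
o=bot.get_obs(); print(w2j(o["eef_pos"])*1000,o["ft_force"])
m=bot.camera_model("wrist");im=bot.camera("wrist");np.savez("w6.npz",**m);cv2.imwrite("pics/w6.png",im)
cv2.imwrite("pics/top6.png",bot.camera("top"))
print(proj("wrist",[[*j2w([.045,.08])[0],.057],[*j2w([.045,-.136])[0],.117]],m))
E
```

```text
clock: 10.95
eef_pos: [0.4895, 0.1152, 0.2377]
tool_rot: [0.117, 0.993, 0.002, 0.006]
ft_force: [1.0, 0.5, -0.4]
grip_width: 0.007
clock: 11.78
eef_pos: [0.5929, -0.1369, 0.2315]
tool_rot: [0.667, 0.745, 0.0, 0.002]
ft_force: [-0.1, 1.7, -0.9]
grip_width: -0.0001
clock: 12.03
eef_pos: [0.5904, -0.1337, 0.2323]
tool_rot: [0.701, 0.713, 0.0, 0.001]
ft_force: [0.1, 1.1, 0.1]
grip_width: -0.0003
[[  48.56540143 -171.16743497]] [0.08058684 1.12353106 0.07704093]
[[ 315.5219057  -202.75854242]
 [ 315.10095679  183.72014105]]
```

View pics/w6.png

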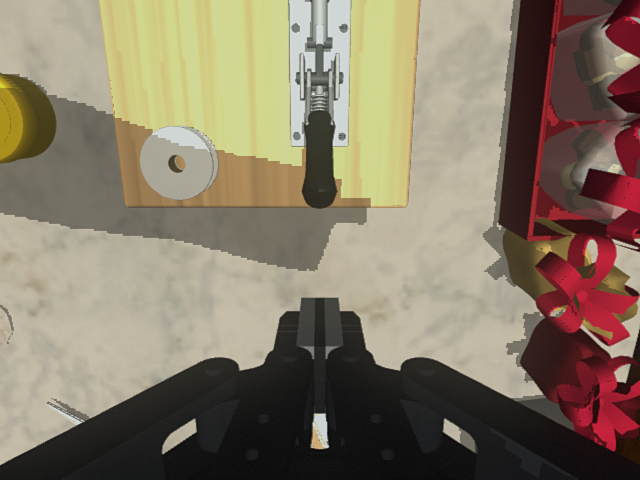

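The lever knob is at (320,205), in line with the closed fingers at column 320, and the finger tips are behind it. I descend with 8 mm of extra clearance, then push along +y.

```bash
python3 -m jog '[[[0,-0.008,-0.02,0,0,0,255],[0,-0.008,-0.05,0,0,0,255],[0,-0.008,-0.08,0,0,0,255],[0,-0.008,-0.105,0,0,0,255],[0,-0.008,-0.114,0,0,0,255],[0,-0.008,-0.114,0,0,0,255],[0,0,-0.114,0,0,0,255],[0,0.006,-0.114,0,0,0,255],[0,0.012,-0.114,0,0,0,255],[0,0.018,-0.114,0,0,0,255]]]'
python3 -m jog '[[[0,0.006,0,0,0,0,255],[0,0.012,0,0,0,0,255],[0,0.018,0,0,0,0,255],[0,0.024,0,0,0,0,255]]]'
```

```text
clock: 12.97
eef_pos: [0.5921, -0.1198, 0.1225]
tool_rot: [0.702, 0.712, -0.002, 0.006]
ft_force: [-3.5, -16.6, 13.1]
grip_width: -0.0004
clock: 13.3
eef_pos: [0.5925, -0.0935, 0.1222]
tool_rot: [0.702, 0.712, 0.001, 0.005]
ft_force: [0.4, -6.0, 4.8]
grip_width: 0.0001
```

```bash
python3 -m jog '[[[0,0.006,0,0,0,0,255],[0,0.012,0,0,0,0,255],[0,0.018,0,0,0,0,255],[0,0.024,0,0,0,0,255],[0,0.030,0,0,0,0,255],[0,0.036,0,0,0,0,255],[-0.001,0.042,0,0,0,0,255],[-0.001,0.048,0,0,0,0,255],[-0.001,0.054,0,0,0,0,255],[-0.001,0.060,0,0,0,0,255]]]'
python3 -m jog '[[[0,0.006,0,0,0,0,255],[0,0.012,0,0,0,0,255],[0,0.016,0,0,0,0,255],[0,0.016,0,0,0,0,255]]]'
```

```text
clock: 14.13
eef_pos: [0.5885, -0.0303, 0.1177]
tool_rot: [0.702, 0.713, -0.0, -0.001]
ft_force: [-0.2, 0.1, 0.2]
grip_width: -0.0002
clock: 14.47
eef_pos: [0.5889, -0.0142, 0.1182]
tool_rot: [0.701, 0.713, 0.0, -0.0]
ft_force: [-0.3, 0.5, 0.6]
grip_width: -0.0003
```

The lever has left the fingers. I retreat back and up, move aside, and look.

```bash
python3 -m jog '[[[0,-0.01,0.02,0,0,0,255],[0,-0.02,0.05,0,0,0,255],[0,-0.04,0.09,0,0,0,255],[0,-0.07,0.12,0,0,0,255],[0,-0.11,0.13,0,0,0,255],[-0.01,-0.15,0.13,0,0,0,255],[-0.03,-0.19,0.13,0,0,0,255],[-0.06,-0.22,0.13,0,0,0,255],[-0.09,-0.25,0.13,0,0,0,255],[-0.12,-0.28,0.13,0,0,0,255]]]'
python3 -m jog '[[[0,0,0,0,0,0,255],[0,0,0,0,0,0,255],[0,0,0,0,0,0,255]]]'
python3 - <<'E'
from h import *
b=bot.camera("top");a=bot.camera("side");cv2.imwrite("pics/top7.png",b);cv2.imwrite("pics/side7.png",a)
x,y=336,229
cv2.imwrite("pics/s7.png",np.hstack([cv2.resize(a[y-50:y+70,x-80:x+80],(400,300),interpolation=cv2.INTER_CUBIC),cv2.resize(b[190:295,245:385],(400,300),interpolation=cv2.INTER_CUBIC)]))
t=proj("top",[[*j2w([.045,.08])[0],.057]])[0]; print("home px crop",(t-[245,190])*[400/140,300/105])
E
```

```text
clock: 15.3
eef_pos: [0.4726, -0.2919, 0.2481]
tool_rot: [0.702, 0.712, -0.0, -0.0]
ft_force: [0.5, 0.3, -0.4]
grip_width: 0.0004
clock: 15.55
eef_pos: [0.4741, -0.2907, 0.2485]
tool_rot: [0.702, 0.712, 0.0, 0.0]
ft_force: [0.4, -0.1, -0.3]
grip_width: -0.0
home px crop [112.61709137  99.76871579]
```

View pics/s7.png

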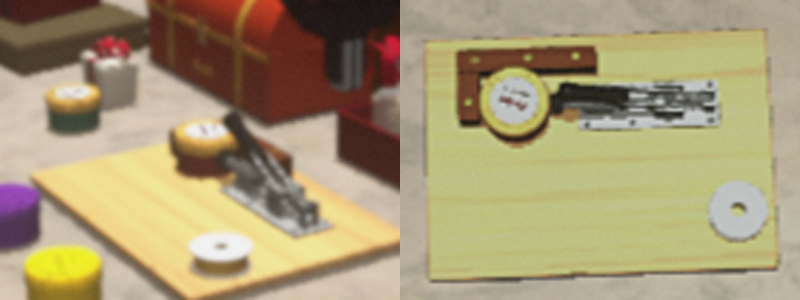

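The side crop shows the lever over towards the tin and the tin flat. The top crop shows the tin lid at (514,102) against the end stop, with the pad on it, and the spool unmoved. I make one relative measurement of the tin against the fence, and check the other objects.

```bash
python3 - <<'E'
from h import *
a=cv2.imread("pics/top0.png");b=cv2.imread("pics/top7.png")
def lid(im,box):
    x0,y0,x1,y1=box;h=cv2.cvtColor(im,cv2.COLOR_BGR2HSV)[y0:y1,x0:x1]
    k=((h[...,1]<45)&(h[...,2]>140)).astype(np.uint8); k=cv2.morphologyEx(k,cv2.MORPH_CLOSE,np.ones((5,5)))
    n,_,s,c=cv2.connectedComponentsWithStats(k);i=1+np.argmax(s[1:,4]);return c[i]+[x0,y0],s[i,4]
for im,bx in((a,(288,247,314,273)),(b,(272,212,297,238))):
    c,n=lid(im,bx); print("label",c,n,"jig",w2j(cast("top",c,0.057))*1000)
# fence edges in the same image (fence top z=.043): red-brown mask from the first picture, jig frame
h=cv2.cvtColor(a,cv2.COLOR_BGR2HSV)[200:240,260:318]; k=cv2.inRange(h,(0,100,60),(14,255,255))
ys,xs=np.nonzero(k); p=w2j(cast("top",np.c_[xs+260,ys+200],0.043))*1000
s=(p[:,1]<90)&(p[:,1]>20); print("rail x mid",np.median(p[s,0]),"exp 90"); s=p[:,0]<65; print("stop y mid",np.median(p[s,1]),"exp 125")
for nm,(x,y,w,hh) in dict(spool=(350,252,28,24),ballotin=(165,204,30,28),waiting=(186,230,30,32),shears=(445,250,60,75),bar=(430,195,55,38)).items():
    print(nm,cv2.absdiff(a,b)[y:y+hh,x:x+w].mean().round(1))
E
```

```text
label [299.78538813 258.57077626] 219 jig [[-50.13932446  40.80826465]]
label [284.49760766 224.65550239] 209 jig [[45.73318817 79.75754456]]
rail x mid 89.31055004616036 exp 90
stop y mid 123.16797397734288 exp 125
spool 6.2
ballotin 4.9
waiting 5.6
shears 24.6
bar 33.4
```

The tin reads (45.7, 79.8) mm against a home of (45, 80). The arm is above the shears and bar, which explains their image difference. I hand the job in.

```bash
python3 -c "
from workcell import bot
print(bot.job_done(), bot.get_obs()['clock'])"
```

```text
the job is handed in; nothing more can be done
the job is handed in; nothing more can be done
```

I pushed the tin left along the board and then back against the long rail, using the half-open fingers as a cradle. The force at the rail reached about 5 N. I then pushed the clamp lever over centre with closed fingers, backed the arm away and handed the job in at about 15.7 s. `job_done` reports no verdict.

**Tin position:** the last check with the top camera put it at (45.7, 79.8) mm in the jig frame; home is (45, 80).

**Lever:** the pictures show it over towards the tin and the tin standing flat. The closed angle and the pad force could not be read directly.

**Disagreement:** while pushing, the wrist camera placed the tin about 3.5 mm further in x than the top camera did. I relied on contact with the rail instead.

**Other objects:** the spool, white box and waiting tin showed no real change. The arm hid the shears and bar in the last picture, so I could not confirm them. The arm never went down near them and only passed above at about 0.25 m.

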